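Start and run down the wing nut of a chuck-plate clamp on a tilted wafer stage

ROBOT

A 7-joint arm with a two-finger parallel gripper is mounted at the origin on the work surface. World frame = base frame: x ahead of the robot, y to its left, z up, the work surface at z = 0. Lengths are in m, angles in rad, forces in N, time in s.
With the tool pointing down it reaches from about 0.4 to 0.85 m from the base axis. Payload 10.4 kg.
Tool frame: the origin (TCP) lies between the finger pads; the fingertips stand 17 mm ahead of it and the grasp point (between the pads) lies 2 mm behind it; z points along the fingers, y is the line along which they close (so a half turn about z gives the same grasp; the last joint's range is limited). The gripper opens to 85 mm and grips with 20 to 120 N. Pads are 22 mm wide; open, the fingers measure 114 mm over their backs; the gripper's body (76 mm by 85 mm) begins 54 mm behind the grasp point. The pads swing forward as they close: fully open they stand 13 mm farther back than shut.
Start: joints at [-1.266, 0.332, -0.065, 1.46, 0.022, 1.35, -0.088], TCP at [0.201, 0.592, 0.248] pointing down, gripper open.
Joint ranges: [-2.6, 2.6], [-0.5, 2.12], [-1.47, 1.34], [0.16, 2.42], [-1.27, 4.41], [0.06, 2.06], [-2.6, 2.6]. Speed limits (rad/s): [2.22, 2.22, 2.79, 2.79, 3.14, 3.14, 3.14].

INTERFACE

Orientations are given as a unit quaternion [x, y, z, w].
In Python, from workcell import readout, imaging, manip gives the robot as it stands. The module is installed in compiled form; this text tells all that it offers.
- The arm moves only by the shell command python3 -m crank 'ROWS' [OPENING] [FORCE]. ROWS is JSON, a list of rows, each a list of 4 numbers: the shift along the tool's x, y, z as a fraction of full scale, then the turn about the tool's z as a fraction of full scale. In form: [[x, y, z, yaw], ...]. A call has 1 to 5 rows; each row is the pose to reach, as a shift and turn from the pose commanded when the call began, along the tool's axes at that moment; what a row does not reach only later rows make up. Full scale, the value 1, is 400 mm for a shift and 60 degrees for a turn. A row lasts 1/12 s, in which the tool goes at most 41.7 mm and 7.16 degrees, less where a joint would pass 70% of its speed; a pose out of reach is approached as far as the arm can. A call with a number of a shift or a turn outside -1 to 1 is refused whole. A call with a gripper value outside its range is refused whole. OPENING is the gripper command: -1 is shut, 1 is fully open, values between are in proportion, set as the call begins (- or left out, the last holds). The fingers move at their own pace and stop on an object; FORCE is the grip in N (left out, the last holds). Time passes only in rows, so rows that repeat a pose let the fingers close. It gives the time, the measured TCP pose, the force, the opening and the grip force at its end, in the units of the state.
- readout.get_obs(): the state, without advancing time (a new reading comes with each control period).
- imaging.camera(name): name is "side" or "top" or "wrist"; returns a dict with "color" (400x640x3 uint8, red, green, blue), "fx", "fy", "cx", "cy" (pixels), "rvec" (rotation vector, rad) and "tvec" (3), from world to camera coordinates, as OpenCV has them. Camera axes: x right, y down, z forward; pixel columns grow to the right and rows downward; lengths in m; the calibration is good to about 2 mm. A picture is of the moment at which its call begins. There is no depth.
- manip.hand_in(): hands the job in; it is judged then, once.
The state is a dict: "clock": time; "joint_pos": joint angles; "joint_velocities": joint speeds; "tau": joint torques, N m; "position": TCP position; "ee_rot": TCP orientation; "ft_force": force on the tool from outside, world axes, zero at the start; "torque": the same for the moment, N m; "grip_width": opening from 0.0 (shut) to 1.0 (fully open); "grasp_force": force on a finger pad.
Only numpy, scipy, OpenCV 4.12 (cv2) and the standard library are available. Lean on these libraries where they do the work, as an engineer would, in place of code of your own. Each camera call takes 0.05 s, during which the arm holds its last target. There are 200 camera calls.

TASK

The wing nut on the left-hand clamp of the tilted wafer stage (left as seen from the robot) has been slipped over its stud but has not caught the thread. Without lifting it off, turn it backward (anticlockwise, looking down on its wings) until it drops off the thread start, then run it forward (clockwise) until it sits fully home on its washer, and let go. Do not touch the wafer, and leave the bottle, the wafer carrier and the spanner where they are.

Things in the scene. Friction and masses are not known exactly. Their poses are not given: they have to be found in the camera images.
- nut: Loose wing nut, aluminium hub and black wings, 0.2 kg, 92 mm tall: hub 46 mm across, 58 mm tall; on it an upright web from 58 to 92 mm above the underside, 14 mm thick, 100 mm long (flat over the middle 58 mm, ends flared to 20 mm). Origin: centre of the underside; z along the axis towards the wings; x along the web. Starts 14 to 17 mm above the washer, its x within 25 degrees of the stage's x.
- nut_wing (a point): Point near the end of the wing on the nut's +x side, 48 mm from the axis and 75 mm above the underside. The two wings look alike. The nut turns easily and stays where it is left.
- stud_top (a point): Top of the brass stud, on its axis, 52 mm above the washer, inside the nut. Right-hand thread, two starts, 18 mm travel a turn, 1.5 mm end play. The start is 35 to 95 degrees of backward turn away; there the nut, if free to slide, falls about 8 mm by its weight (one held tight must be let down), to 10 mm above the washer: some 200 degrees forward from home, then up to 35 degrees more till tight.
- stage: Fixed stage: cream plate 200 x 354 mm sloping 30 degrees down to the robot, with a round aluminium chuck plate between two dark clamp bars (110 x 34 mm). Origin: centre of the top of the left clamp's washer, on the stud axis, 105 mm above the table. z: outward along the stud, 30 degrees off vertical; x: up the slope; y: left seen from the robot. Slope surface at z -29, x -100 to 100, y -289 to 65 mm.
- right_nut (a point): Centre of the underside of the right clamp's equal wing nut, 224 mm right of the stud: already tight, part of the stage, 92 mm high, its wings reaching 50 mm from its axis.
- wafer: Dark violet wafer, 100 mm across, fixed on the middle of the chuck plate, 112 mm to the right of the stud (stage y = -112 mm), its underside 17 mm below the stage's origin along z. Origin: centre of its underside; axes as the stage's.
- bottle: Loose white bottle with a red cap, 60 mm across, 125 mm tall, standing left of the stage. Origin: centre of its underside.
- carrier: Loose round blue wafer carrier, 114 mm across, 27 mm tall, lying right of the stage. Origin: centre of its underside.
- spanner: Loose steel spanner, 160 mm long, lying on the table left of the stage. Origin: underside, at the middle of its length; x along it.
There are look-alikes about, which are no part of the job. There is more than one size of the nut; the one meant has the size given above.

How it is judged:
On the way:
1. the nut has been turned backward off the thread start and has dropped (y of nut_wing in the frame of stage above 0.025 m and x of nut_wing in the frame of stage above -0.041 m and z of nut in the frame of stage between 0.007 and 0.015 m), for 0.1 s.
At the end, for the whole second after the job is handed in: The nut sits square on its washer: its underside within 1.5 mm of the washer, centred on the stud within 4 mm, its axis within 4.5 degrees of the stud, at rest and released (z of nut in the frame of stage below 0.0015 m and angle between the z axis of nut and the z axis of stage, either way round below 0.08 rad and distance between nut and stage below 0.004 m and linear speed of nut below 0.01 m/s); the robot touches nothing.
It fails at once if the nut is lifted off the stud (more than 30 mm above the washer) (z of nut in the frame of stage above 0.03 m).
It fails at once if the robot touches the wafer (contact force between any of the arm, the fingers and wafer above 0.5 N).
It fails at once if the bottle, the carrier or the spanner is moved by more than 30 mm (distance of any of bottle, carrier, spanner from where it was at the start of the episode above 0.03 m).
It also fails if it takes over 72 s, if anything falls off the work surface, if the arm or the gripper's body presses on something with over 40 N, if the wrist force passes 120 N, or if a joint passes its speed limit or range.

## Working session

There is one attempt and no reset: what is moved stays moved. The work goes in short steps, Python scripts to look and compute and a shell command to move; the robot and the scene stay as the last step left them, time stands still between calls to the robot, and variables do not carry over. Pictures are saved under pics/ and viewed, at most 10 in all, crops included, and the job is handed in when it is done.

```bash
mkdir -p pics; cat > h.py <<'E'
import numpy as np, cv2
from scipy.spatial.transform import Rotation as R
from workcell import readout, imaging, manip
def snap(n,f):
    c=imaging.camera(n); cv2.imwrite('pics/'+f,c['color'][:,:,::-1]); return c
def proj(c,P):
    K=np.array([[c['fx'],0,c['cx']],[0,c['fy'],c['cy']],[0,0,1]])
    return cv2.projectPoints(np.array(P,float).reshape(-1,1,3),np.array(c['rvec'],float),np.array(c['tvec'],float),K,None)[0].reshape(-1,2)
def ray(c,u,v):
    Rm=cv2.Rodrigues(np.array(c['rvec'],float))[0]; t=np.array(c['tvec'],float).reshape(3)
    d=Rm.T@np.array([(u-c['cx'])/c['fx'],(v-c['cy'])/c['fy'],1]); return -Rm.T@t, d/np.linalg.norm(d)
def atz(c,u,v,z):
    o,d=ray(c,u,v); return o+d*(z-o[2])/d[2]
E
python3 - <<'E'
from h import *
a=snap('top','t0.png'); b=snap('side','s0.png')
import pickle; pickle.dump((a,b),open('c0.pkl','wb'))
for c in(a,b): print(ray(c,320,200), c['fx'])
print(readout.get_obs())
E
```

```text
(array([ 0.42979528, -0.02976404,  1.72168908]), array([ 0.09292654, -0.00782919, -0.99564219])) 499.7986694392756
(array([0.49207368, 0.66390182, 0.88455353]), array([ 0.0796124 , -0.67895917, -0.72984677])) 374.6940188109101
{'clock': 0.1, 'joint_pos': array([-1.26557108,  0.33280079, -0.06469798,  1.4608527 ,  0.02159202,
        1.34986399, -0.08848321]), 'joint_velocities': array([-1.85771087e-05, -1.92380255e-03,  6.31845858e-04, -6.50533930e-04,
        6.04606752e-05,  4.36139011e-04,  2.91885713e-03]), 'tau': array([ 9.76592892e-04, -6.26741624e+01,  4.89165005e-02, -3.92431855e+01,
        1.63273030e-02,  6.85271967e-03,  3.35426159e-05]), 'position': array([0.20114325, 0.59143055, 0.24760259]), 'ee_rot': array([ 1.63163691e-01,  9.86598820e-01, -6.10068264e-04, -7.70926625e-05]), 'ft_force': array([ 0.8407169 , -0.08363014,  0.33509735]), 'torque': array([-0.01221277, -0.00798857, -0.03444979]), 'grasp_force': 0.0, 'grip_width': 0.9984216038358381}
```

View pics/t0.png

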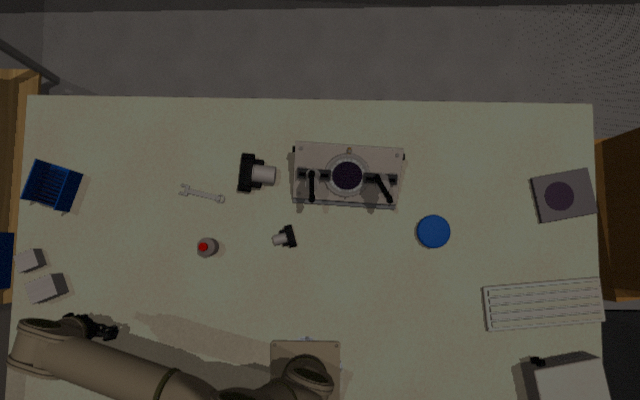

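View pics/s0.png

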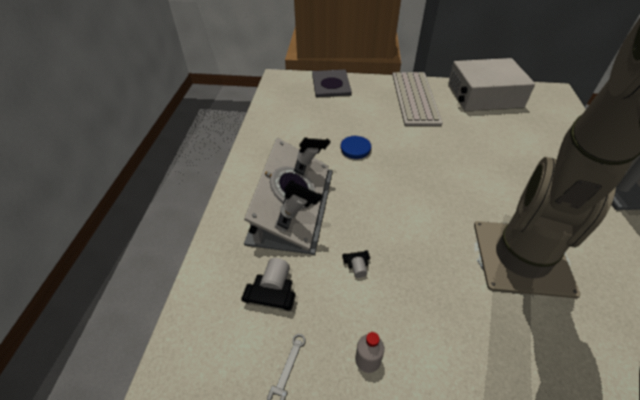

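The top view shows these candidates: a nut on the left clamp (311,185), the fixed right nut (380,187), a big loose nut lying at (257,173) and a small loose nut lying at (286,237). I choose (311,185), since it is on the left clamp's stud. Next, a close crop to confirm it.

```bash
python3 - <<'E'
import cv2
a=cv2.imread('pics/t0.png')[130:220,280:415]; b=cv2.imread('pics/s0.png')[125:260,235:345]
a=cv2.resize(a,None,fx=5.9,fy=5.9,interpolation=cv2.INTER_CUBIC)
cv2.imwrite('pics/t0c.png',a)
b=cv2.resize(b,None,fx=4.4,fy=4.4,interpolation=cv2.INTER_CUBIC)
cv2.imwrite('pics/s0c.png',b)
E
```

```text
(no output)
```

View pics/t0c.png

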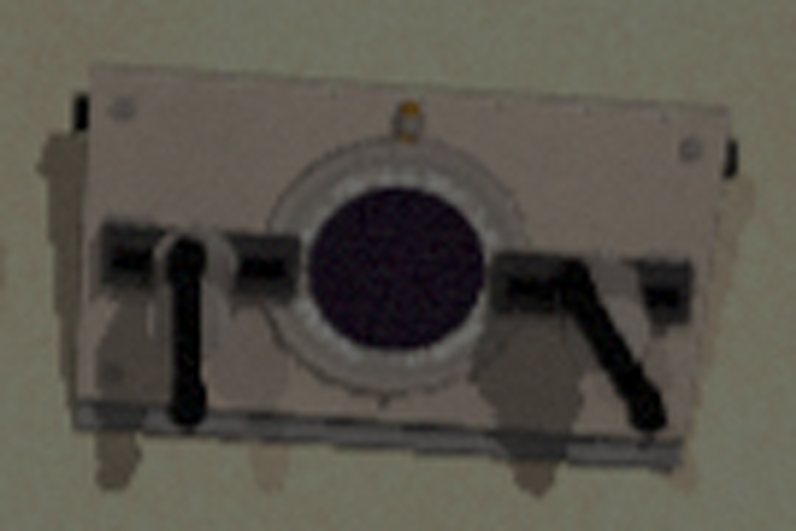

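View pics/s0c.png

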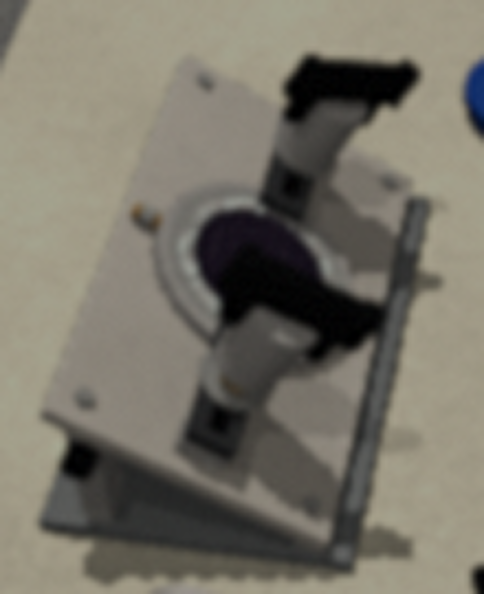

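```bash
cat >> h.py <<'E'
import os
def T(p): # p=x,y,yaw -> R,t  (stage): z outward leaning towards robot, x up slope
    Rm=R.from_euler('z',p[2]).as_matrix()@R.from_euler('y',-np.pi/6).as_matrix()
    return Rm,np.array([p[0],p[1],0.105])
def S(p,q): Rm,t=T(p); return np.atleast_2d(q)@Rm.T+t
if os.path.exists('stage.npy'): P=np.load('stage.npy')
E
python3 - <<'E'
from h import *
import pickle; from scipy.optimize import least_squares
a,b=pickle.load(open('c0.pkl','rb'))
tp=np.array([(92,64),(730,106),(77,400),(683,440),(397,268)])/5.9+[280,130]
sp=np.array([(45,412),(185,57),(340,545),(420,195),(258,258)])/4.4+[235,125]
q=np.array([(100,65,-29),(100,-289,-29),(-100,65,-29),(-100,-289,-29),(0,-112,-16)])/1e3
f=lambda p:np.r_[(proj(a,S(p,q))-tp).ravel(),(proj(b,S(p,q))-sp).ravel()]
s=least_squares(f,[0.6,0.1,0],x_scale=[.1,.1,.1],loss='soft_l1'); print(s.x,np.round(s.fun.reshape(-1,2),1)); np.save('stage.npy',s.x)
for th in np.radians([-25,-15,-10,-5,0,5,10,15,25]):
  e=np.array([(.046*np.cos(th)*k,.046*np.sin(th)*k,.0155+.09) for k in(1,-1)])
  print(np.degrees(th),np.round((proj(a,S(s.x,e))-[280,130])*5.9).tolist(),np.round((proj(b,S(s.x,e))-[235,125])*4.4).tolist())
E
```

```text
[ 0.6613608  -0.01649127 -0.0502636 ] [[-1.3  1.1]
 [-0.1  1.1]
 [-1.   0.4]
 [ 0.2  0.3]
 [-0.8  0.2]
 [-0.2 -1.9]
 [-0.3 -2.1]
 [-2.1 -1.5]
 [-1.9 -5.1]
 [ 0.3  1.1]]
-25.0 [[225.0, 271.0], [142.0, 413.0]] [[256.0, 224.0], [366.0, 333.0]]
-14.999999999999998 [[211.0, 265.0], [156.0, 418.0]] [[249.0, 230.0], [372.0, 326.0]]
-10.0 [[204.0, 263.0], [164.0, 420.0]] [[246.0, 234.0], [375.0, 322.0]]
-5.0 [[196.0, 261.0], [171.0, 422.0]] [[244.0, 238.0], [377.0, 318.0]]
0.0 [[188.0, 260.0], [179.0, 422.0]] [[242.0, 243.0], [378.0, 313.0]]
5.0 [[180.0, 260.0], [186.0, 423.0]] [[241.0, 248.0], [379.0, 308.0]]
10.0 [[173.0, 261.0], [194.0, 422.0]] [[241.0, 253.0], [379.0, 303.0]]
14.999999999999998 [[165.0, 262.0], [201.0, 421.0]] [[240.0, 258.0], [379.0, 298.0]]
25.0 [[150.0, 266.0], [216.0, 417.0]] [[242.0, 269.0], [377.0, 287.0]]
```

```bash
cat >> h.py <<'E'
# heading frame: X along stage heading, Y left, Z up, origin under stud base
def w2h(w): return R.from_euler('z',-P[2]).apply(np.asarray(w)-[P[0],P[1],0])
g=np.array(np.meshgrid(np.linspace(-50,50,51),np.linspace(-1,1,9),np.linspace(58,92,18),indexing='ij')).reshape(3,-1).T/1e3
g[:,1]*=np.where(abs(g[:,0])<.029,.007,.007+.003*(abs(g[:,0])-.029)/.021)
Ry=R.from_euler('y',-np.pi/6)
def web(ph,zn): return Ry.apply(R.from_euler('z',ph,degrees=True).apply(g)+[0,0,zn])+[0,0,.105]
def contact(ph,zn,wing,sense,r=.038,dip=.010,hx=.011,hy=.0145):
    """finger centre (heading frame, TCP height) touching wing (+1/-1) at nut angle ph, pushing sense +1 anticlockwise"""
    a=np.radians(ph); c=Ry.apply([wing*r*np.cos(a),wing*r*np.sin(a),zn+.075])+[0,0,.105]
    t=Ry.apply(sense*wing*np.array([-np.sin(a),np.cos(a),0])); t[2]=0; t/=np.linalg.norm(t)
    tip=c[2]-dip; w=web(ph,zn); w=w[w[:,2]>tip]
    for s in np.arange(0,.06,.0005):
        p=c-t*s
        if not np.any((abs(w[:,0]-p[0])<hx)&(abs(w[:,1]-p[1])<hy)): break
    return np.array([p[0],p[1],tip+.017]),t
def show():
    o=readout.get_obs(); h=w2h(o['position']); x=R.from_quat(o['ee_rot']).as_matrix()[:,0]
    print('t',round(o['clock'],2),'h mm',np.round(h*1e3,1),'toolx yaw in h',round(np.degrees(np.arctan2(x[1],x[0])-P[2]),1),'F',np.round(o['ft_force'],1)); return h
E
python3 - <<'E'
from h import *
show()
for n,A,w,s,zn in(('back +wing',range(0,111,10),1,1,.0155),('fwd +wing',range(110,-91,-20),1,-1,.008)):
  print(n)
  for ph in A:
    p,t=contact(ph,zn,w,s); print(ph,np.round(p*1e3),np.round(t[:2],2))
E
python3 -m crank '[[0,0,-0.1,0],[0,0,-0.18,0]]' -1 60
```

```text
t 0.1 h mm [-490.2  584.   247.6] toolx yaw in h 164.1 F [ 0.8 -0.1  0.3]
back +wing
0 [-12. -15. 209.] [0. 1.]
10 [-10. -10. 209.] [-0.15  0.99]
20 [ -9.  -5. 208.] [-0.3   0.95]
30 [ -8.   1. 207.] [-0.45  0.89]
40 [ -7.   7. 205.] [-0.59  0.81]
50 [ -9.  14. 203.] [-0.72  0.7 ]
60 [-11.  21. 200.] [-0.83  0.55]
70 [-16.  28. 197.] [-0.92  0.39]
80 [-21.  34. 194.] [-0.98  0.2 ]
90 [-28.  38. 190.] [-1.  0.]
100 [-33.  41. 187.] [-0.98 -0.2 ]
110 [-38.  43. 184.] [-0.92 -0.39]
fwd +wing
110 [-74.  27. 177.] [0.92 0.39]
90 [-61.  38. 184.] [ 1. -0.]
70 [-51.  45. 190.] [ 0.92 -0.39]
50 [-38.  46. 196.] [ 0.72 -0.7 ]
30 [-23.  40. 200.] [ 0.45 -0.89]
10 [-12.  23. 203.] [ 0.15 -0.99]
-10 [ -7.  10. 203.] [-0.15 -0.99]
-30 [ -4.  -1. 200.] [-0.45 -0.89]
-50 [ -5. -14. 196.] [-0.72 -0.7 ]
-70 [-12. -28. 190.] [-0.92 -0.39]
-90 [-24. -38. 184.] [-1. -0.]
clock: 0.27
position: [0.201, 0.5908, 0.3199]
ee_rot: [0.163, 0.987, -0.002, -0.0]
ft_force: [1.2, 0.7, 1.3]
grip_width: 0.748
grasp_force: 0.0
```

```bash
sed -i 's|^g\[:,1\]\*=|g[:,1]*=1e3*|' h.py
python3 -m crank '[[-0.08,-0.06,0,0],[-0.16,-0.12,0,0],[-0.24,-0.18,0,0],[-0.32,-0.24,0,0],[-0.4,-0.3,0,0]]' -1 60 >/dev/null
python3 -m crank '[[-0.08,-0.06,0,0],[-0.16,-0.12,0,0],[-0.24,-0.18,0,0],[-0.32,-0.24,0,0],[-0.4,-0.3,0,0]]' >/dev/null
python3 -m crank '[[-0.08,-0.06,0,0],[-0.16,-0.12,0,0],[-0.24,-0.18,0,0],[-0.32,-0.24,0,0],[-0.4,-0.3,0,0]]' >/dev/null
python3 -m crank '[[-0.08,-0.06,0,0],[-0.16,-0.12,0,0],[-0.24,-0.18,0,0],[-0.32,-0.24,0,0],[-0.38,-0.29,0,0]]' 
python3 -m crank '[[0,0,0,-0.12],[0,0,0,-0.24],[0,0,0,-0.265],[0,0,0,-0.265],[0,0,0,-0.265]]'
python3 - <<'E'
from h import *
show(); snap('wrist','w1.png'); snap('side','s1.png')
a=cv2.imread('pics/w1.png'); b=cv2.imread('pics/s1.png')[100:260,215:375]
cv2.imwrite('pics/c1.png',np.hstack([cv2.resize(a,(400,250)),cv2.resize(b,(400,400),interpolation=cv2.INTER_CUBIC)[:250]]) if 0 else np.hstack([cv2.copyMakeBorder(cv2.resize(a,(400,250)),0,150,0,0,0),cv2.resize(b,(400,400),interpolation=cv2.INTER_CUBIC)]))
for n,A,w,s,zn in(('back +wing',range(0,111,10),1,1,.0155),('fwd +wing',range(110,-91,-20),1,-1,.008)):
  print(n)
  for ph in A:
    p,t=contact(ph,zn,w,s); print(ph,np.round(p*1e3),np.round(t[:2],2))
E
```

```text
clock: 1.93
position: [0.6472, -0.0652, 0.3196]
ee_rot: [0.164, 0.987, -0.001, -0.0]
ft_force: [0.8, 0.2, 1.3]
grip_width: -0.003
grasp_force: 0.0
clock: 2.35
position: [0.6462, -0.0623, 0.3199]
ee_rot: [0.026, 1.0, 0.0, -0.0]
ft_force: [-0.9, -0.1, 0.2]
grip_width: -0.001
grasp_force: 0.0
t 2.35 h mm [-12.8 -46.5 319.9] toolx yaw in h 179.9 F [-0.9 -0.1  0.2]
back +wing
0 [-12. -24. 209.] [0. 1.]
10 [ -9. -17. 209.] [-0.15  0.99]
20 [ -7. -12. 208.] [-0.3   0.95]
30 [ -4.  -6. 207.] [-0.45  0.89]
40 [ -3.   1. 205.] [-0.59  0.81]
50 [ -2.   8. 203.] [-0.72  0.7 ]
60 [ -3.  16. 200.] [-0.83  0.55]
70 [ -5.  24. 197.] [-0.92  0.39]
80 [-10.  31. 194.] [-0.98  0.2 ]
90 [-17.  38. 190.] [-1.  0.]
100 [-25.  43. 187.] [-0.98 -0.2 ]
110 [-30.  47. 184.] [-0.92 -0.39]
fwd +wing
110 [-81.  24. 177.] [0.92 0.39]
90 [-70.  38. 184.] [ 1. -0.]
70 [-57.  47. 190.] [ 0.92 -0.39]
50 [-44.  52. 196.] [ 0.72 -0.7 ]
30 [-28.  49. 200.] [ 0.45 -0.89]
10 [-13.  33. 203.] [ 0.15 -0.99]
-10 [ -5.  17. 203.] [-0.15 -0.99]
-30 [ -0.   6. 200.] [-0.45 -0.89]
-50 [  2.  -8. 196.] [-0.72 -0.7 ]
-70 [ -2. -24. 190.] [-0.92 -0.39]
-90 [-13. -38. 184.] [-1. -0.]
```

View pics/c1.png

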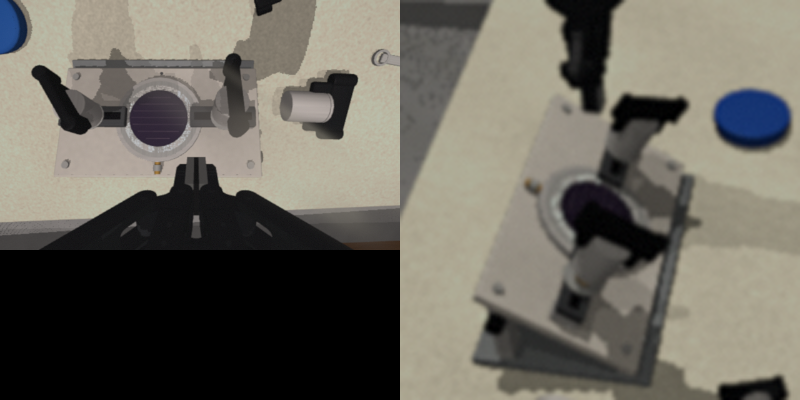

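The wrist view shows the nut's web from (371,96) to (374,205) in full-size pixels, with the wafer centre at (254,189) and the fingers to the right of and above the nut. I'll check my stage fit against this view.

```bash
cat >> h.py <<'E'
def webmask(c,ph,zn):
    m=np.zeros((400,640),np.uint8)
    cv2.fillConvexPoly(m,cv2.convexHull(np.round(proj(c,R.from_euler('z',P[2]).apply(web(ph,zn))+[P[0],P[1],0])).astype(np.int32)),1)
    return m
def fitnut(c,phs,zns=(.0,.005,.010,.0155),dark=60,show=1):
    """score of dark pixels inside web hull minus those in ring round it"""
    d=(c['color'].max(2)<dark).astype(float); out=[]
    for zn in zns:
        for ph in phs:
            m=webmask(c,ph,zn); r=cv2.dilate(m,np.ones((9,9)))-m
            out.append((d[m>0].mean()-d[r>0].mean(),ph,zn))
    out.sort(reverse=True); return [tuple(np.round(o,3)) for o in out[:4]]
E
python3 - <<'E'
from h import *
import pickle
w=imaging.camera('wrist'); pickle.dump(w,open('w1.pkl','wb'))
q=np.array([(100,65,-29),(100,-289,-29),(0,-112,-16)])/1e3
print(np.round(proj(w,S(P,q))/1.6))
print(fitnut(w,range(-25,30,2)))
im=w['color'][:,:,::-1].copy()
for ph,col in((3,(0,255,0)),):
  cs,_=cv2.findContours(webmask(w,ph,.0155),0,2); cv2.drawContours(im,cs,-1,col,1)
for p in proj(w,S(P,q)): cv2.circle(im,tuple(int(x) for x in p),3,(0,0,255),1)
cv2.imwrite('pics/w2.png',cv2.resize(im[60:300,60:460],(800,480)))
E
```

```text
[[263. 177.]
 [ 52. 177.]
 [158. 117.]]
[(np.float64(0.406), np.float64(1.0), np.float64(0.01)), (np.float64(0.404), np.float64(-1.0), np.float64(0.01)), (np.float64(0.4), np.float64(3.0), np.float64(0.01)), (np.float64(0.395), np.float64(5.0), np.float64(0.01))]
```

View pics/w2.png

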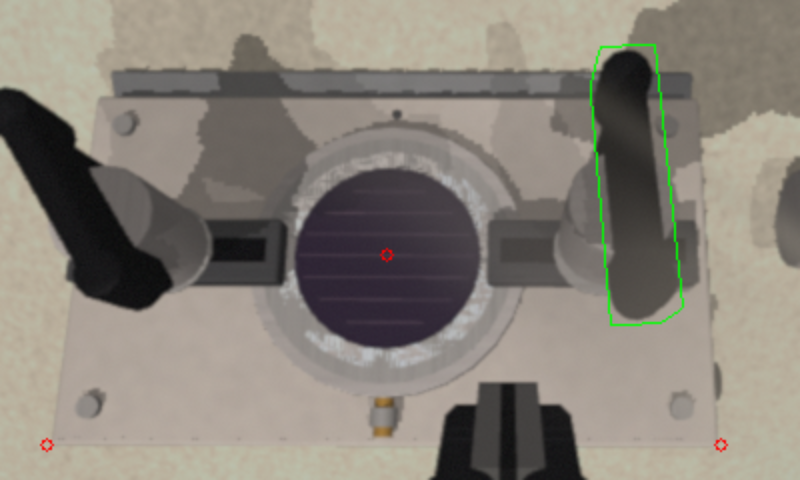

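```bash
python3 -m crank '[[0,0,0.1,0],[0,0,0.2,0],[0,0,0.28,0],[0,0,0.28,0]]' >/dev/null
python3 -m crank '[[0,0.03,0,0],[0,0.06,0,0],[-0.01,0.08,0,0],[-0.02,0.1,0,0],[-0.02,0.1,0,0]]'
python3 -c "
from h import *
show(); w=snap('wrist','w3.png'); print(fitnut(w,range(0,60,2)))"
```

```text
clock: 3.25
position: [0.6578, -0.0199, 0.2098]
ee_rot: [0.024, 1.0, 0.001, 0.001]
ft_force: [0.6, 0.8, -0.3]
grip_width: -0.001
grasp_force: 0.0
t 3.25 h mm [ -3.3  -3.5 209.8] toolx yaw in h 180.2 F [ 0.6  0.8 -0.3]
[(np.float64(0.406), np.float64(16.0), np.float64(0.016)), (np.float64(0.398), np.float64(14.0), np.float64(0.016)), (np.float64(0.361), np.float64(14.0), np.float64(0.01)), (np.float64(0.358), np.float64(12.0), np.float64(0.016))]
```

View pics/w3.png

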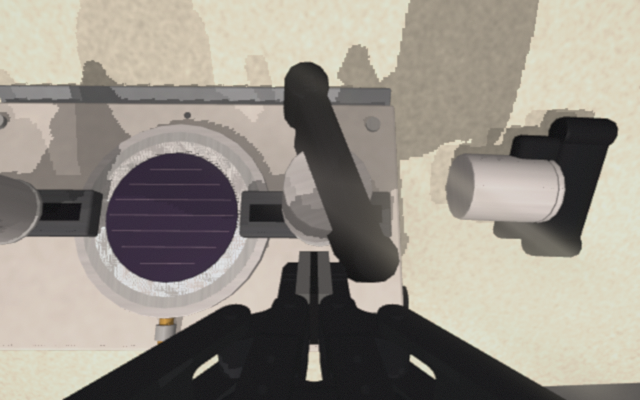

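The finger has turned the nut to about 16° (wing end at (370,262)). The fingertip is slimmer than I assumed, so I'll recompute the path.

```bash
python3 -c "
from h import *
for hx in(.007,.011):
  print(16,hx,np.round(contact(16,.0155,1,1,hx=hx,hy=.006)[0]*1e3))
for ph in range(30,121,10):
    p,t=contact(ph,.0155,1,1,r=.042,hx=.009,hy=.006); print(ph,np.round(p*1e3))
"
```

```text
16 0.007 [-10.  -5. 209.]
16 0.011 [-10.  -6. 209.]
30 [ -5.   4. 209.]
40 [ -5.  10. 206.]
50 [ -5.  16. 204.]
60 [ -7.  23. 201.]
70 [-10.  30. 198.]
80 [-14.  36. 194.]
90 [-19.  42. 190.]
100 [-27.  46. 187.]
110 [-34.  49. 183.]
120 [-42.  51. 180.]
```

```bash
cat > look.py <<'E'
from h import *
import sys
show(); a,b=int(sys.argv[1]),int(sys.argv[2])
w=snap('wrist',sys.argv[3]); print(fitnut(w,range(a,b,2),np.arange(0,.019,.002)))
E
python3 -m crank '[[0,0.017,0,0],[0.005,0.035,0.01,0],[0.005,0.035,0.01,0]]'
python3 -m crank '[[-0.01,-0.015,0,0],[-0.01,-0.015,0,0]]'>/dev/null
python3 look.py 10 60 w4.png
python3 -m crank '[[-0.005,0.015,0,0],[0.01,0.03,0.005,0],[0.01,0.03,0.005,0]]'
python3 -m crank '[[-0.01,-0.015,0,0],[-0.01,-0.015,0,0]]'>/dev/null
python3 look.py 10 70 w5.png
```

```text
clock: 3.55
position: [0.6548, -0.0071, 0.2038]
ee_rot: [0.025, 1.0, 0.0, -0.0]
ft_force: [-0.6, 0.5, 0.6]
grip_width: 0.001
grasp_force: 0.3
t 3.72 h mm [-2.500e+00  1.000e-01  2.042e+02] toolx yaw in h 179.9 F [-0.  -0.3  0.2]
[(np.float64(0.314), np.float64(36.0), np.float64(0.018)), (np.float64(0.307), np.float64(36.0), np.float64(0.016)), (np.float64(0.304), np.float64(38.0), np.float64(0.018)), (np.float64(0.3), np.float64(34.0), np.float64(0.018))]
clock: 4.02
position: [0.6547, -0.0006, 0.2017]
ee_rot: [0.024, 1.0, 0.001, -0.0]
ft_force: [-0.4, -0.0, -1.2]
grip_width: -0.003
grasp_force: 0.0
t 4.18 h mm [ -2.4   6.2 202.4] toolx yaw in h 180.0 F [ 0.4 -0.6  0.2]
[(np.float64(0.297), np.float64(52.0), np.float64(0.014)), (np.float64(0.294), np.float64(50.0), np.float64(0.014)), (np.float64(0.293), np.float64(52.0), np.float64(0.016)), (np.float64(0.286), np.float64(50.0), np.float64(0.016))]
```

```bash

python3 -m crank '[[0,0.02,0,0],[0.012,0.042,0.005,0],[0.012,0.042,0.005,0]]'
python3 -m crank '[[-0.015,-0.01,0,0],[-0.015,-0.01,0,0]]'>/dev/null
python3 look.py 40 90 w6.png
python3 -m crank '[[0.005,0.02,0,0],[0.022,0.028,0.008,0],[0.022,0.028,0.008,0]]'
python3 -m crank '[[-0.015,-0.008,0,0],[-0.015,-0.008,0,0]]'>/dev/null
python3 look.py 40 100 w7.png
```

```text
clock: 4.48
position: [0.6545, 0.0113, 0.1997]
ee_rot: [0.024, 1.0, 0.001, -0.0]
ft_force: [0.0, 0.7, -0.4]
grip_width: -0.002
grasp_force: 0.0
t 4.65 h mm [ -0.9  19.6 200.3] toolx yaw in h 180.0 F [ 0.2 -0.7  0.6]
[(np.float64(0.341), np.float64(72.0), np.float64(0.004)), (np.float64(0.34), np.float64(72.0), np.float64(0.006)), (np.float64(0.334), np.float64(70.0), np.float64(0.004)), (np.float64(0.332), np.float64(70.0), np.float64(0.006))]
clock: 4.95
position: [0.6515, 0.0171, 0.1964]
ee_rot: [0.024, 1.0, 0.0, -0.001]
ft_force: [0.4, 0.3, 0.4]
grip_width: -0.0
grasp_force: 0.0
t 5.12 h mm [ -3.7  27.6 197.2] toolx yaw in h 180.0 F [ 1.  -1.6  1.2]
[(np.float64(0.421), np.float64(74.0), np.float64(0.006)), (np.float64(0.421), np.float64(72.0), np.float64(0.006)), (np.float64(0.415), np.float64(74.0), np.float64(0.008)), (np.float64(0.414), np.float64(76.0), np.float64(0.006))]
```

```bash
python3 - <<'E'
from h import *
w=imaging.camera('wrist'); im=w['color'][:,:,::-1].copy(); im=cv2.resize(im[50:350,200:600],(800,600))
for ph,z,col in((74,.008,(0,255,0)),(74,.0155,(0,0,255))):
  m=cv2.resize(webmask(w,ph,z)[50:350,200:600],(800,600)); cs,_=cv2.findContours(m,0,2); cv2.drawContours(im,cs,-1,col,1)
cv2.imwrite('pics/w8.png',im)
for zn,A in((.008,range(80,-1,-10)),):
  for ph in A: print(ph,np.round(contact(ph,zn-(74-ph)*.018/360,1,-1,r=.04,hx=.009,hy=.006)[0]*1e3))
E
```

```text
80 [-61.  44. 188.]
70 [-54.  48. 191.]
60 [-46.  49. 193.]
50 [-38.  49. 196.]
40 [-29.  46. 198.]
30 [-20.  40. 199.]
20 [-14.  33. 200.]
10 [ -9.  25. 201.]
0 [ -5.  16. 201.]
```

View pics/w8.png

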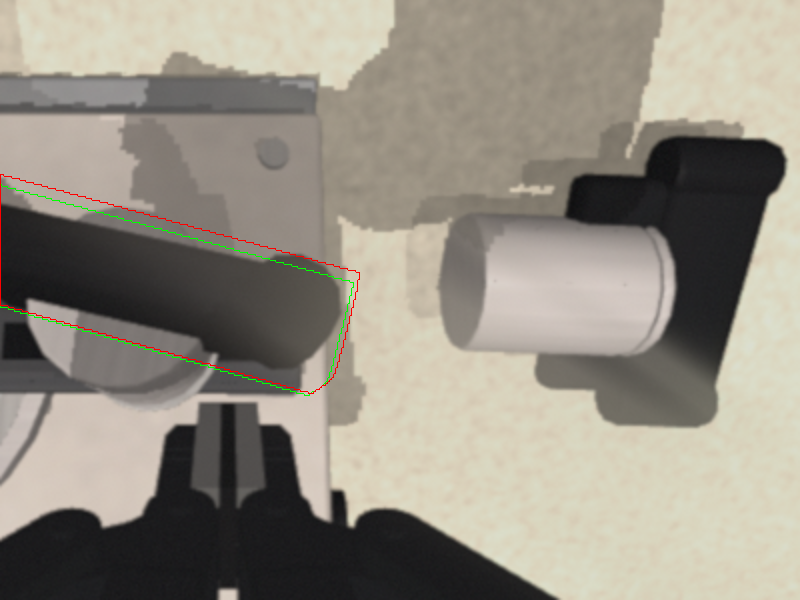

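```bash

python3 -m crank '[[-0.01,0,-0.08,0],[-0.01,0,-0.16,0],[0.08,0.03,-0.16,0],[0.18,0.045,-0.16,0],[0.19,0.045,-0.16,0]]' >/dev/null
python3 -m crank '[[0,0,0.09,0],[0,0,0.18,0],[0,0,0.18,0]]'
python3 look.py 40 100 w9.png
python3 - <<'E'
from h import *
for ph in range(0,-91,-10): print(ph,np.round(contact(ph,.008-(74-ph)*.018/360,1,-1,r=.04,hx=.009,hy=.006)[0]*1e3))
E
```

```text
clock: 5.88
position: [0.58, 0.0336, 0.1832]
ee_rot: [0.025, 1.0, -0.001, -0.004]
ft_force: [-1.3, -0.5, -1.3]
grip_width: 0.005
grasp_force: 0.0
t 5.88 h mm [-83.8  45.9 183.2] toolx yaw in h 180.0 F [-1.3 -0.5 -1.3]
[(np.float64(0.115), np.float64(56.0), np.float64(0.018)), (np.float64(0.112), np.float64(54.0), np.float64(0.018)), (np.float64(0.11), np.float64(56.0), np.float64(0.016)), (np.float64(0.106), np.float64(54.0), np.float64(0.016))]
0 [ -5.  16. 201.]
-10 [ -3.   8. 200.]
-20 [ -1.   3. 199.]
-30 [ -1.  -3. 197.]
-40 [  0.  -9. 194.]
-50 [  0. -15. 191.]
-60 [ -1. -21. 188.]
-70 [ -3. -28. 184.]
-80 [ -7. -34. 181.]
-90 [-12. -40. 177.]
```

```bash

python3 -m crank '[[-0.05,0,-0.015,0],[-0.075,0.005,-0.02,0],[-0.095,0.008,-0.025,0],[-0.115,0.008,-0.03,0],[-0.115,0.008,-0.03,0]]'
python3 look.py 20 100 w10.png
python3 -m crank '[[-0.012,-0.003,0,0],[-0.024,-0.008,-0.005,0],[-0.045,-0.022,-0.01,0],[-0.045,-0.022,-0.01,0]]'
python3 look.py 0 90 w11.png
```

```text
clock: 6.35
position: [0.6317, 0.0344, 0.2038]
ee_rot: [0.025, 1.0, -0.0, 0.002]
ft_force: [-1.4, -0.4, -0.4]
grip_width: 0.0
grasp_force: 0.0
t 6.35 h mm [-32.2  49.3 203.8] toolx yaw in h 180.0 F [-1.4 -0.4 -0.4]
[(np.float64(0.565), np.float64(46.0), np.float64(0.004)), (np.float64(0.558), np.float64(46.0), np.float64(0.002)), (np.float64(0.549), np.float64(46.0), np.float64(0.006)), (np.float64(0.548), np.float64(44.0), np.float64(0.004))]
clock: 6.73
position: [0.6482, 0.0236, 0.206]
ee_rot: [0.026, 1.0, -0.0, 0.001]
ft_force: [1.7, -1.4, 0.7]
grip_width: -0.002
grasp_force: 0.3
t 6.73 h mm [-15.2  39.4 206. ] toolx yaw in h 179.9 F [ 1.7 -1.4  0.7]
[(np.float64(0.606), np.float64(30.0), np.float64(0.004)), (np.float64(0.596), np.float64(30.0), np.float64(0.006)), (np.float64(0.595), np.float64(28.0), np.float64(0.004)), (np.float64(0.587), np.float64(28.0), np.float64(0.006))]
```

```bash

python3 -m crank '[[-0.015,-0.03,0.01,0],[-0.025,-0.058,0.015,0],[-0.03,-0.075,0.02,0],[-0.035,-0.09,0.02,0],[-0.035,-0.105,0.025,0]]'
python3 look.py -50 40 w12.png
python3 -m crank '[[0,-0.015,0.005,0],[0,-0.03,0.01,0],[0,-0.045,0.02,0],[0,-0.045,0.02,0]]'
python3 look.py -90 10 w13.png
```

```text
clock: 7.2
position: [0.6591, -0.0188, 0.195]
ee_rot: [0.026, 1.0, 0.0, -0.0]
ft_force: [-0.5, 1.3, 0.1]
grip_width: -0.001
grasp_force: 0.3
t 7.2 h mm [ -2.2  -2.5 195. ] toolx yaw in h 179.9 F [-0.5  1.3  0.1]
[(np.float64(0.419), np.float64(-40.0), np.float64(0.006)), (np.float64(0.418), np.float64(-38.0), np.float64(0.01)), (np.float64(0.417), np.float64(-38.0), np.float64(0.012)), (np.float64(0.417), np.float64(-40.0), np.float64(0.004))]
clock: 7.58
position: [0.6575, -0.0375, 0.1863]
ee_rot: [0.026, 1.0, -0.0, -0.0]
ft_force: [-0.0, -0.3, 0.7]
grip_width: -0.003
grasp_force: 0.0
t 7.58 h mm [ -2.8 -21.2 186.3] toolx yaw in h 179.9 F [-0.  -0.3  0.7]
[(np.float64(0.375), np.float64(-68.0), np.float64(0.004)), (np.float64(0.37), np.float64(-68.0), np.float64(0.002)), (np.float64(0.368), np.float64(-68.0), np.float64(0.006)), (np.float64(0.357), np.float64(-68.0), np.float64(0.008))]
```

```bash

python3 -m crank '[[0,-0.015,0.005,0],[0.005,-0.025,0.01,0],[0.012,-0.035,0.015,0],[0.012,-0.035,0.015,0]]'
python3 look.py -110 -30 w14.png
python3 - <<'E'
from h import *
for ph in range(-70,-181,-10): print(ph,np.round(contact(ph,max(0,.01-(74-ph)*.018/360),-1,-1,r=.04,hx=.009,hy=.006)[0]*1e3))
E
```

```text
clock: 7.97
position: [0.6518, -0.0509, 0.1807]
ee_rot: [0.026, 1.0, -0.0, -0.0]
ft_force: [-0.2, 0.2, 1.0]
grip_width: -0.004
grasp_force: 0.0
t 7.97 h mm [ -7.9 -34.8 180.7] toolx yaw in h 179.9 F [-0.2  0.2  1. ]
[(np.float64(0.226), np.float64(-82.0), np.float64(0.0)), (np.float64(0.22), np.float64(-84.0), np.float64(0.0)), (np.float64(0.219), np.float64(-82.0), np.float64(0.002)), (np.float64(0.218), np.float64(-84.0), np.float64(0.002))]
-70 [-75.  28. 173.]
-80 [-70.  34. 175.]
-90 [-64.  40. 179.]
-100 [-57.  44. 182.]
-110 [-50.  48. 184.]
-120 [-42.  49. 187.]
-130 [-34.  49. 190.]
-140 [-26.  46. 192.]
-150 [-17.  40. 194.]
-160 [-11.  33. 196.]
-170 [ -6.  25. 197.]
-180 [ -3.  17. 197.]
```

```bash

python3 -m crank '[[-0.03,0,-0.02,0],[-0.03,0,-0.1,0],[-0.03,0,-0.2,0],[0.03,0.06,-0.2,0],[0.08,0.12,-0.2,0]]' >/dev/null
python3 -m crank '[[0.06,0.04,0,0],[0.13,0.06,0,0],[0.13,0.06,0,0],[0.13,0.06,0.1,0],[0.13,0.06,0.19,0]]'>/dev/null
python3 -m crank '[[0,0,0,0],[0,0,0,0]]'
python3 look.py -110 -30 w15.png
```

```text
clock: 9.02
position: [0.5715, 0.0266, 0.1845]
ee_rot: [0.025, 1.0, -0.0, -0.001]
ft_force: [1.0, -0.0, 1.4]
grip_width: -0.002
grasp_force: 0.0
t 9.02 h mm [-91.9  38.5 184.5] toolx yaw in h 180.0 F [ 1.  -0.   1.4]
[(np.float64(0.151), np.float64(-40.0), np.float64(0.018)), (np.float64(0.15), np.float64(-40.0), np.float64(0.016)), (np.float64(0.15), np.float64(-40.0), np.float64(0.012)), (np.float64(0.149), np.float64(-40.0), np.float64(0.01))]
```

```bash

python3 -m crank '[[-0.035,0.003,0.01,0],[-0.07,0.005,0.01,0],[-0.085,0.015,0.005,0],[-0.105,0.025,0,0],[-0.105,0.025,0,0]]'
python3 look.py -150 -70 w16.png
python3 -m crank '[[-0.02,0.002,-0.005,0],[-0.04,0.002,-0.01,0],[-0.05,0,-0.015,0],[-0.05,0,-0.015,0]]'
python3 look.py -170 -80 w17.png
```

```text
clock: 9.48
position: [0.6164, 0.0353, 0.1873]
ee_rot: [0.025, 1.0, 0.0, 0.001]
ft_force: [-0.1, 0.9, 0.1]
grip_width: -0.001
grasp_force: 0.0
t 9.48 h mm [-47.5  49.5 187.3] toolx yaw in h 180.0 F [-0.1  0.9  0.1]
[(np.float64(0.325), np.float64(-116.0), np.float64(0.012)), (np.float64(0.324), np.float64(-116.0), np.float64(0.014)), (np.float64(0.323), np.float64(-116.0), np.float64(0.008)), (np.float64(0.323), np.float64(-116.0), np.float64(0.0))]
clock: 9.87
position: [0.6341, 0.0324, 0.1919]
ee_rot: [0.026, 1.0, -0.0, -0.001]
ft_force: [-1.8, -1.0, 0.6]
grip_width: 0.002
grasp_force: 0.8
t 9.87 h mm [-29.7  47.5 191.9] toolx yaw in h 179.9 F [-1.8 -1.   0.6]
[(np.float64(0.473), np.float64(-132.0), np.float64(0.0)), (np.float64(0.472), np.float64(-130.0), np.float64(0.0)), (np.float64(0.466), np.float64(-132.0), np.float64(0.002)), (np.float64(0.456), np.float64(-130.0), np.float64(0.002))]
```

```bash

python3 -m crank '[[-0.008,-0.002,0,0],[-0.018,-0.008,0,0],[-0.018,-0.008,0,0]]'
python3 -m crank '[[-0.008,-0.005,0,0],[-0.015,-0.012,-0.005,0],[-0.015,-0.012,-0.005,0]]'
python3 look.py -190 -100 w18.png
```

```text
clock: 10.17
position: [0.6428, 0.0294, 0.1915]
ee_rot: [0.025, 1.0, -0.0, 0.001]
ft_force: [0.2, -0.8, -0.6]
grip_width: 0.001
grasp_force: 0.0
clock: 10.42
position: [0.6482, 0.024, 0.1935]
ee_rot: [0.025, 1.0, -0.0, 0.0]
ft_force: [0.5, 0.9, -0.0]
grip_width: 0.0
grasp_force: 0.2
t 10.42 h mm [-15.2  39.8 193.5] toolx yaw in h 180.0 F [ 0.5  0.9 -0. ]
[(np.float64(0.483), np.float64(-160.0), np.float64(0.0)), (np.float64(0.483), np.float64(-158.0), np.float64(0.0)), (np.float64(0.476), np.float64(-156.0), np.float64(0.0)), (np.float64(0.475), np.float64(-154.0), np.float64(0.0))]
```

```bash

python3 -m crank '[[-0.008,-0.01,0,0],[-0.013,-0.018,0,0],[-0.013,-0.018,0,0]]'
python3 -m crank '[[-0.005,-0.01,0,0],[-0.01,-0.02,-0.005,0],[-0.01,-0.02,-0.005,0]]'
python3 look.py -210 -120 w19.png
python3 -m crank '[[-0.003,-0.01,0,0],[-0.006,-0.02,0,0],[-0.006,-0.02,0,0]]'
python3 look.py -220 -120 w20.png
```

```text
clock: 10.72
position: [0.6528, 0.017, 0.1933]
ee_rot: [0.025, 1.0, 0.0, 0.0]
ft_force: [0.7, 0.9, -0.0]
grip_width: -0.002
grasp_force: 0.8
clock: 10.97
position: [0.6551, 0.0116, 0.1943]
ee_rot: [0.024, 1.0, 0.002, -0.001]
ft_force: [-2.5, 7.5, -1.8]
grip_width: 0.003
grasp_force: 3.6
t 10.97 h mm [ -7.6  27.7 194.3] toolx yaw in h 180.1 F [-2.5  7.5 -1.8]
[(np.float64(0.47), np.float64(-168.0), np.float64(0.0)), (np.float64(0.452), np.float64(-168.0), np.float64(0.002)), (np.float64(0.45), np.float64(-170.0), np.float64(0.0)), (np.float64(0.445), np.float64(-172.0), np.float64(0.0))]
clock: 11.27
position: [0.6567, 0.0068, 0.1947]
ee_rot: [0.023, 1.0, 0.004, -0.002]
ft_force: [-7.3, 15.0, 3.0]
grip_width: -0.003
grasp_force: 7.6
t 11.27 h mm [ -5.9  23.  194.7] toolx yaw in h 180.3 F [-7.3 15.   3. ]
[(np.float64(0.446), np.float64(-174.0), np.float64(0.0)), (np.float64(0.433), np.float64(-174.0), np.float64(0.002)), (np.float64(0.429), np.float64(-176.0), np.float64(0.0)), (np.float64(0.425), np.float64(-178.0), np.float64(0.0))]
```

The force rose to 17 N, so the nut is tight. I'll back off, lift clear and check.

```bash

python3 -m crank '[[0.01,0.04,0,0],[0.02,0.08,0,0],[0.02,0.08,-0.1,0],[0.02,0.08,-0.2,0],[0,0,-0.3,0]]' >/dev/null
python3 -m crank '[[-0.05,-0.1,0,0],[-0.05,-0.15,0,0],[-0.05,-0.15,0,0],[-0.05,-0.15,0,0]]'
python3 - <<'E'
from h import *
show(); w=imaging.camera('wrist'); print(fitnut(w,range(-200,-140,2),np.arange(-.004,.019,.002)))
im=cv2.resize(w['color'][:,:,::-1][60:360,160:560],(800,600))
for z,col in((.0,(0,255,0)),(.006,(0,0,255))):
  m=cv2.resize(webmask(w,-172,z)[60:360,160:560],(800,600)); cs,_=cv2.findContours(m,0,2); cv2.drawContours(im,cs,-1,col,1)
cv2.imwrite('pics/w21.png',im)
E
```

```text
clock: 12.07
position: [0.6734, -0.056, 0.307]
ee_rot: [0.027, 1.0, -0.0, -0.0]
ft_force: [0.9, -0.4, -0.0]
grip_width: 0.001
grasp_force: 0.0
t 12.07 h mm [ 14.  -38.9 307. ] toolx yaw in h 179.8 F [ 0.9 -0.4 -0. ]
[(np.float64(0.505), np.float64(-184.0), np.float64(-0.004)), (np.float64(0.497), np.float64(-182.0), np.float64(-0.004)), (np.float64(0.485), np.float64(-182.0), np.float64(-0.002)), (np.float64(0.484), np.float64(-180.0), np.float64(-0.004))]
```

View pics/w21.png

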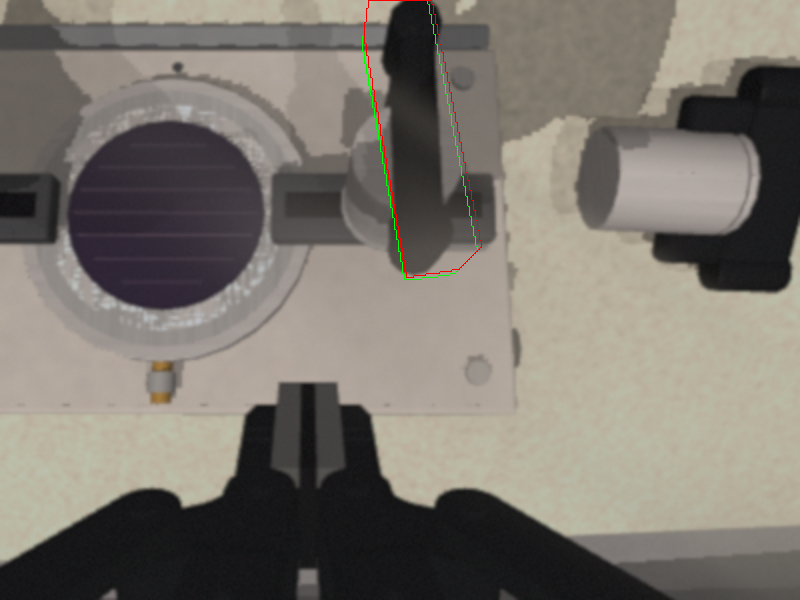

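The nut's web now lies at about -180° in stage terms, and the height fit is at the low limit. It has turned about 230-250° forward of the drop, with a firm stop, and the gripper is clear. I'm handing in.

```bash
python3 -c "
from h import *
print(manip.hand_in())"
```

```text
the job is handed in; nothing more can be done
None
```

I turned the left wing nut backward until it dropped, ran it forward to a firm stop (about 17 N at the finger) and handed the job in at about 12 s with the gripper clear; `hand_in` gave no verdict, and that it is home rests on that stop and the camera fit.

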